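# Top up the two-lane tin rack

## Robot

A 7-joint arm with a two-finger parallel gripper is mounted at the origin on the work surface. World frame = base frame: x ahead of the robot, y to its left, z up, the work surface at z = 0. Lengths are in m, angles in rad, forces in N, time in s.
With the tool pointing down it reaches from about 0.4 to 0.9 m from the base axis. Payload 5.5 kg.
Tool frame: the origin (TCP) lies at the very end of the fingers, on their centre line; the grasp point (between the pads) lies 19 mm behind it (grip_point_offset is the distance from the TCP to the grasp point, in m); z points along the fingers, y is the line along which they close (so a half turn about z gives the same grasp; the last joint's range is limited). The gripper opens to 85 mm and grips with 20 to 120 N. Pads are 22 mm wide; open, the fingers measure 114 mm over their backs; the gripper's body (76 mm by 85 mm) begins 54 mm behind the grasp point. The pads swing forward as they close: fully open they stand 13 mm farther back than shut.
Start: joints at [-1.059, 0.501, -0.427, 1.55, 0.221, 1.138, -0.21], TCP at [0.16, 0.63, 0.231] pointing down, gripper open.
Joint ranges: [-2.88, 2.88], [-0.31, 2.03], [-1.54, 1.56], [0.2, 2.42], [-1.41, 4.55], [0.19, 2.02], [-2.57, 2.57]. Speed limits (rad/s): [2.57, 2.57, 3.14, 3.14, 3.14, 3.14, 3.14].

## Interface

Orientations are given as a rotation vector (axis times angle).
In Python, from workcell import * gives the robot as it stands. The module is installed in compiled form; this text tells all that it offers.
- The arm moves only by the tool apply_moves, never from a script. Its argument "plan" is a list of rows, each a list of 5 numbers: the shift along the world's x, y, z in cm, then the turn about the world's z in rad, then the closure, from 0 (fully open) to 1 (shut). A call has 1 to 5 rows; each row shifts and turns the commanded pose from where the row before left it; what a row does not reach is not made up. A row lasts 1/12 s, in which the tool goes at most 41.7 mm and 7.16 degrees, less where a joint would pass 70% of its speed; a pose out of reach is approached as far as the arm can. A call with a gripper value outside its range is refused whole. The fingers move at their own pace and stop on an object; "grip_force" is the grip in N (left out, the last holds). Time passes only in rows, so rows that do not move let the fingers close. It gives the time, the measured TCP pose, the force, the opening and the grip force at its end, in the units of the state.
- observe(): the state, without advancing time (a new reading comes with each control period).
- snapshot(name): name is "side" or "top"; returns the picture (384x512x3 uint8, blue, green, red); there is no depth.
- camera_info(name): a dict with "vertical_fov" (degrees; the focal length in pixels is half the picture's height over the tangent of half this angle, whatever the lens; pixels are square), "cx", "cy" (the principal point, pixels), "R" (3x3) and "t" (3): a world point X has camera coordinates R X + t. Camera axes: x right, y down, z forward; pixel columns grow to the right and rows downward; lengths in m; the calibration is good to about 2 mm. A picture is of the moment at which its call begins. camera_info takes no time and is no camera call.
- sign_off(): hands the job in; it is judged then, once.
Trained networks look in the newest picture that a camera, given by its name, has taken for a name from the list of things; names that differ only in an ending like _2 or _b are one class to them, and where a whole thing is asked for, a point or a joint stands for the part that bears it (a point fixed in the world has none). Each returns a list of dicts, best first, with "score" (0 to 1); they miss things now and then, are a little off and sometimes report something else, mostly with a low value. They report only what shows in the picture. A call takes as long as a camera call. They do not tell look-alikes from the thing itself.
- find_in(camera, query): "xyz" ([x, y, z] in m, in the coordinates of the camera as it stood for that picture, good to about 4 mm: the middle of the surface that is visible of it).
- trace(camera, query): "mask" (384x512 bool, what is visible of it).
The state is a dict: "time_s": time; "joint_positions": joint angles; "dq": joint speeds; "tau": joint torques, N m; "ee_pos": TCP position; "tcp_rot": TCP orientation; "force": force on the tool from outside, world axes, zero at the start; "wrist_torque": the same for the moment, N m; "finger_gap": finger opening in m; "gripper_force": force on a finger pad.
Only numpy, scipy, OpenCV 4.12 (cv2) and the standard library are available. Lean on these libraries where they do the work, as an engineer would, in place of code of your own. Each camera call takes 0.05 s, during which the arm holds its last target. There are 200 camera calls.

## Task

Load the two tins from the tray, one at a time, into the gravity-feed tin rack: set each one down lying across the open upper end of the lane that has the long tin waiting at its front, and let it roll down. The short tin goes in first and the long one behind it, so that this lane gives long, short, long in turn. Do not drop the tins in from a height, and leave the two tins already in the rack and everything else on the counter where they are.

Things in the scene. Friction and masses are not known exactly. Their poses are not given: they have to be found in the camera images.
- rack: Fixed wooden tin rack, 245 mm wide (y), 285 mm long, two equal sloping lanes side by side: left lane's middle at y = +59.5 mm, right lane's at y = -59.5 mm, each 112 mm wide inside, walls and divider 7 mm thick, 35 mm high over the ramp. Origin under its middle, on the counter; z up, x uphill (away from the robot at yaw 0). Ramps rise 0.21 rad: a tin laid on them rolls down freely.
- stop (a point): Front (low) end of the ramps: point on the ramp surface at the front stop, rack x = -140, y = 0, 30 mm above the counter; the stop stands 29 mm over the ramp. Tins queued in a lane have their centres at rack x = -118, -64, -9 mm and z = 63, 75, 87 mm.
- guard (a point): Middle of the wire guard over both lanes, 68 mm off the ramp (tins roll beneath it), from rack x = -90 to -18 mm, its upper end 128 mm above the counter. The lanes are open uphill of it, the loading end.
- mouth_left (a point): Loading place of the left (+y) lane: point on the ramp surface, mid-lane, at rack x = +70 mm, 75 mm above the counter. A tin lying here with its length along the rack's y has its centre 28 mm off the ramp: 6 mm downhill of and 27 mm above this point. Free for open fingers 75 mm downhill and 60 mm uphill, where a back stop 17 mm high ends the ramp.
- mouth_right (a point): The same loading place, for the right (-y) lane.
- tray: Fixed dark wooden tray 216 x 124 mm, 8 mm thick, origin under its middle; two cradles at its x = -55 and +55 mm. In each a tin lies along the tray's y between two ribs 6 mm wide (tops 17 mm above the counter, outer faces 26.5 mm from the cradle's middle). Which tin lies in which cradle varies.
- front_long: Long tin lying on its side, plain steel with a paper label, 56 mm in diameter, 92 mm long; origin at its centre, its own y runs along the tin's length (x and z turn as it rolls). It waits at the front stop of one lane; which lane varies. To be left there.
- front_short: Short tin lying on its side, plain steel with a paper label, 56 mm in diameter, 66 mm long; origin at its centre, its own y runs along the tin's length (x and z turn as it rolls). It waits at the front stop of the other lane. To be left there.
- new_short: Short tin lying on its side, plain steel with a paper label, 56 mm in diameter, 66 mm long; origin at its centre, its own y runs along the tin's length (x and z turn as it rolls). Starts in a cradle of the tray, centre 36 mm above the counter, 0.15 to 0.3 kg.
- new_long: Long tin lying on its side, plain steel with a paper label, 56 mm in diameter, 92 mm long; origin at its centre, its own y runs along the tin's length (x and z turn as it rolls). Starts in the other cradle of the tray, centre 36 mm above the counter, 0.2 to 0.4 kg.
- mug: White mug, 80 mm wide, 90 mm high, origin under its middle; not to be disturbed.
- bowl: Blue bowl, 124 mm wide, 50 mm high, origin under its middle; not to be disturbed.
- jar: Glass storage jar, 90 mm wide, 150 mm high, origin under its middle; not to be disturbed.
- mill: Dark wooden pepper mill, 48 mm wide, 127 mm high, origin under its middle; not to be disturbed.
- shaker: Steel salt shaker, 42 mm wide, 79 mm high, origin under its middle; not to be disturbed.
There are look-alikes about, which are no part of the job. Leave any orange or purple look-alike of the new_long alone. Leave any orange or red look-alike of the new_short alone.

How it is judged:
By the outcome, as a careful person would: the job done as asked, in the order asked, and still so for the second after the job is handed in, with the robot touching nothing.
It also fails if it takes over 54 s, if anything falls off the work surface, if the arm or the gripper's body presses on something with over 40 N, if the wrist force passes 120 N, or if a joint passes its speed limit or range.

## Working session

There is one attempt and no reset: what is moved stays moved. The work goes in short steps, Python scripts to look and compute and a tool call to move; the robot and the scene stay as the last step left them, time stands still between calls to the robot, and variables do not carry over. Pictures are saved under pics/ and viewed, at most 10 in all, crops included, and the job is handed in when it is done.

Besides the shell and the picture viewer there is one more tool, called by a JSON object that holds its "name" and its "arguments", one argument or row to a line. apply_moves: Moves the arm, as the interface text tells. Its arguments: {"type":"object","properties":{"plan":{"type":"array"},"grip_force":{"type":"number"}},"required":["plan"]}

```bash
mkdir -p pics
cat > h.py <<'E'
from workcell import *
import numpy as np, cv2
def foc(c): return 192/np.tan(np.radians(c["vertical_fov"])/2)
def w(cam,p):
    c=camera_info(cam); return np.array(c["R"]).T@(np.array(p)-np.array(c["t"]))
def px(cam,X):
    c=camera_info(cam); p=np.array(c["R"])@np.array(X)+np.array(c["t"]); f=foc(c); return np.array([c["cx"]+f*p[0]/p[2],c["cy"]+f*p[1]/p[2]])
def ray(cam,u,v,z):
    c=camera_info(cam);R=np.array(c["R"]);f=foc(c);o=-R.T@np.array(c["t"]);d=R.T@np.array([(u-c["cx"])/f,(v-c["cy"])/f,1]);return o+d*(z-o[2])/d[2]
E
python3 - <<'E'
from h import *
for c in("top","side"):
    im=snapshot(c); cv2.imwrite(f"pics/{c}0.png",im)
    i=camera_info(c);print(c,i["vertical_fov"],w(c,[0,0,0]))
    for q in["rack","tray","front_long","front_short","new_short","new_long","mouth_left","mouth_right","guard","stop"]:
        for d in find_in(c,q)[:4]:
            X=w(c,d["xyz"]);print(q,round(d["score"],2),X.round(3),px(c,X).round())
o=observe();print(o["time_s"],o["ee_pos"],o["tcp_rot"],o["finger_gap"],o["force"])
E
```

```text
top 52.85275488938326 [0.4861416  0.06457026 1.3762015 ]
rack 0.74 [ 0.534 -0.147  0.069] [307. 211.]
tray 0.67 [0.558 0.265 0.009] [188. 203.]
front_long 0.83 [ 0.41  -0.212  0.088] [327. 249.]
front_short 0.88 [ 0.395 -0.098  0.089] [293. 253.]
new_short 0.87 [0.513 0.255 0.061] [189. 216.]
new_short 0.74 [0.362 0.265 0.052] [185. 260.]
new_short 0.61 [0.343 0.382 0.048] [150. 265.]
new_short 0.51 [0.775 0.164 0.024] [218. 142.]
new_long 0.88 [0.588 0.104 0.052] [234. 195.]
new_long 0.74 [0.44  0.097 0.052] [235. 238.]
new_long 0.59 [0.616 0.265 0.063] [187. 185.]
mouth_left 0.75 [ 0.535 -0.148  0.071] [308. 211.]
mouth_right 0.61 [ 0.531 -0.148  0.07 ] [308. 212.]
guard 0.67 [ 0.535 -0.146  0.071] [307. 211.]
stop 0.61 [ 0.53  -0.147  0.071] [308. 213.]
side 56.16340529346117 [ 0.26801029 -0.83400381  0.63355636]
rack 0.87 [ 0.53  -0.183  0.073] [271. 249.]
tray 0.85 [0.554 0.229 0.007] [233. 193.]
front_long 0.9 [ 0.402 -0.233  0.087] [225. 271.]
front_long 0.64 [ 0.533 -0.184  0.075] [272. 249.]
front_short 0.79 [ 0.395 -0.121  0.081] [211. 244.]
new_short 0.77 [0.359 0.245 0.04 ] [176. 193.]
new_short 0.72 [0.505 0.226 0.046] [219. 187.]
new_short 0.5 [0.336 0.369 0.035] [164. 180.]
new_long 0.75 [0.618 0.232 0.048] [250. 180.]
new_long 0.65 [0.582 0.098 0.051] [253. 199.]
new_long 0.58 [0.436 0.068 0.047] [210. 214.]
mouth_left 0.95 [ 0.53  -0.18   0.072] [270. 249.]
mouth_left 0.51 [ 0.421 -0.416  0.076] [262. 337.]
mouth_right 0.23 [ 0.532 -0.183  0.07 ] [271. 250.]
guard 0.93 [ 0.529 -0.179  0.073] [270. 249.]
guard 0.62 [ 0.778 -0.078  0.095] [337. 202.]
guard 0.28 [0.76  0.131 0.054] [299. 184.]
1.1 [0.16002804 0.63000647 0.23133302] [3.89681182e-01 3.11731762e+00 6.46838476e-05] 0.085478566874411 [ 0.14603654 -0.62962952 -0.83122   ]
```

Run:
```python
from h import *
im=cv2.imread("pics/top0.png")[100:300,120:380]; cv2.imwrite("pics/top1.png",cv2.resize(im,None,fx=3,fy=3,interpolation=cv2.INTER_CUBIC))
im=cv2.imread("pics/side0.png")[130:380,130:400]; cv2.imwrite("pics/side1.png",cv2.resize(im,None,fx=2.4,fy=2.4,interpolation=cv2.INTER_CUBIC))
for q in["front_long","front_short","rack","tray","new_short","new_long"]:
    for d in trace("top",q)[:3]:
        m=d["mask"].astype(np.uint8); ys,xs=np.nonzero(m)
        r=cv2.minAreaRect(np.c_[xs,ys].astype(np.float32)); print(q,round(d["score"],2),m.sum(),np.round(r[0],1),np.round(r[1],1),round(r[2],1),cv2.boxPoints(r).round().tolist())
```

```text
front_long 0.63 491 [327.5 250.5] [17. 29.] 90.0 [[313.0, 242.0], [342.0, 242.0], [342.0, 259.0], [313.0, 259.0]]
front_short 0.91 353 [292.5 252. ] [16. 21.] 90.0 [[282.0, 244.0], [303.0, 244.0], [303.0, 260.0], [282.0, 260.0]]
rack 0.68 5664 [308.6 217.8] [88.7 75.4] 88.3 [[270.0, 175.0], [345.0, 172.0], [348.0, 261.0], [272.0, 263.0]]
tray 0.8 1277 [188.7 201.3] [61.  35.2] 84.8 [[168.0, 173.0], [203.0, 169.0], [209.0, 230.0], [174.0, 233.0]]
new_short 0.88 326 [149.1 265.8] [19.6 17. ] 74.1 [[138.0, 259.0], [155.0, 254.0], [160.0, 273.0], [144.0, 278.0]]
new_short 0.72 338 [185.2 260.9] [20.3 17.2] 60.9 [[173.0, 256.0], [188.0, 248.0], [198.0, 266.0], [183.0, 274.0]]
new_short 0.51 323 [188.  216.5] [17. 20.] 90.0 [[178.0, 208.0], [198.0, 208.0], [198.0, 225.0], [178.0, 225.0]]
new_long 0.91 445 [186.2 184.7] [16.  28.6] 84.3 [[171.0, 178.0], [200.0, 175.0], [201.0, 191.0], [173.0, 194.0]]
new_long 0.88 434 [235.3 237.4] [27.2 16.3] 12.1 [[220.0, 243.0], [224.0, 227.0], [250.0, 232.0], [247.0, 248.0]]
new_long 0.63 390 [234.4 194. ] [26.8 15.2] 2.9 [[221.0, 201.0], [221.0, 186.0], [248.0, 187.0], [247.0, 202.0]]
```

View pics/top1.png

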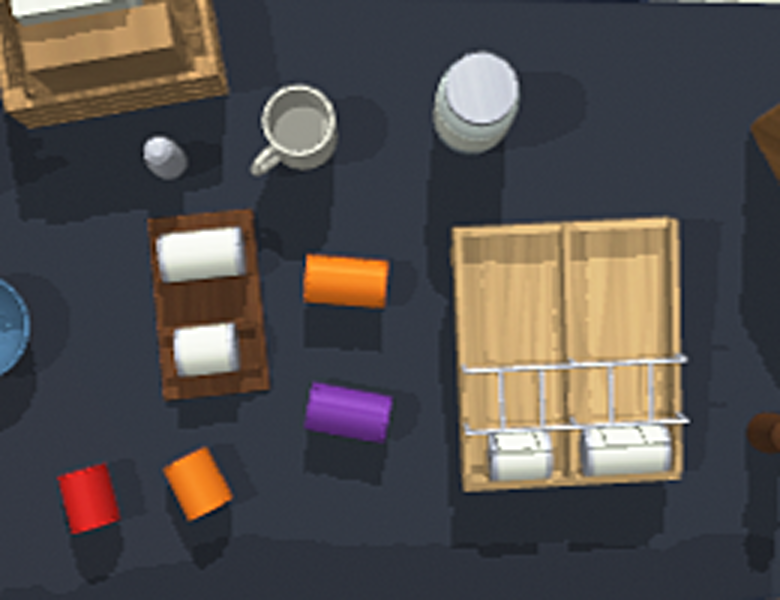

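View pics/side1.png

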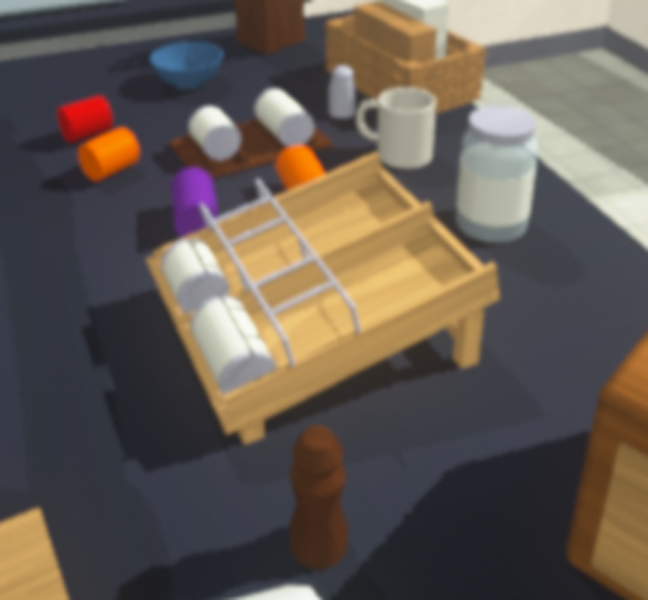

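The tray holds two white tins: the short one at (188,216) and the long one at (187,185). The look-alikes are orange-long (234,194), purple-long (235,237), red-short (150,265) and orange-short (185,261). The task describes plain steel with a paper label, so the white tins in the tray cradles are the ones to move, and the enlarged crop confirms this. The front long tin is in the right lane (327,250) and the front short is in the left lane (293,253), so the target is the right lane.

```bash
cat > pose.py <<'E'
from h import *
from scipy.optimize import least_squares
def fit(P,U,x0):
    P=np.array(P,float);U=np.array(U,float)/3+[120,100]
    def tf(q,P): c,s=np.cos(q[2]),np.sin(q[2]); return np.c_[q[0]+c*P[:,0]-s*P[:,1],q[1]+s*P[:,0]+c*P[:,1],P[:,2]]
    r=least_squares(lambda q:np.ravel([px("top",X) for X in tf(q,P)]-U),x0); return r.x,r.fun.round(1),tf
E
python3 - <<'E'
from pose import *
zl,zh=.0645,.125; a,b=.1425,.1225
q,e,tf=fit([[a,b,zh],[a,-b,zh],[-a,b,zl],[-a,-b,zl]],[[453,228],[678,218],[463,490],[681,482]],[.53,-.15,0]);print("rack",q,e)
m=tf(q,np.array([[.064,-.0595,.102],[.064,.0595,.102],[-.118,-.0595,.063],[-.118,.0595,.063]]));print(m.round(4))
t,e,tf=fit([[.108,.062,.008],[.108,-.062,.008],[-.108,-.062,.008],[-.108,.062,.008]],[[149,218],[252,210],[269,389],[165,398]],[.55,.26,0]);print("tray",t,e)
print(tf(t,np.array([[-.055,0,.036],[.055,0,.036]])).round(4))
# tin centre: top-mask centre taken at z ~.05
for u,v in((188,216.5),(186.2,184.7)):print(ray("top",u,v,.048).round(4))
for n in("new_short","new_long"):
  for c in("side","top"):
    print(n,c,[w(c,d["xyz"]).round(3).tolist() for d in find_in(c,n)[:3]])
E
```

```text
rack [ 0.5082346  -0.15087681  0.06213753] [ 0.5  0.7 -0.1  0.9  0.  -0.4 -0.4 -1.2]
[[ 0.5758 -0.2063  0.102 ]
 [ 0.5684 -0.0875  0.102 ]
 [ 0.3942 -0.2176  0.063 ]
 [ 0.3868 -0.0988  0.063 ]]
tray [0.56519458 0.26087073 0.11532549] [-0.2 -0.1  0.4 -0.8  0.2  0.2 -0.4  0.7]
[[0.5106 0.2545 0.036 ]
 [0.6198 0.2672 0.036 ]]
[0.5099 0.259  0.048 ]
[0.6191 0.2684 0.048 ]
new_short side [[0.359, 0.245, 0.04], [0.505, 0.226, 0.046], [0.336, 0.369, 0.035]]
new_short top [[0.513, 0.255, 0.061], [0.362, 0.265, 0.052], [0.343, 0.382, 0.048]]
new_long side [[0.618, 0.232, 0.048], [0.582, 0.098, 0.051], [0.436, 0.068, 0.047]]
new_long top [[0.588, 0.104, 0.052], [0.44, 0.097, 0.052], [0.616, 0.265, 0.063]]
```

{"name": "apply_moves", "arguments": {
  "plan": [
    [3,-3,0,-0.12,0],
    [3,-3,0,-0.12,0],
    [3,-3,0,-0.12,0],
    [3,-3,0,-0.12,0],
    [3,-3,0,-0.12,0]
  ]
}}

```text
time_s: 2.02
ee_pos: [0.3084, 0.4812, 0.2315]
tcp_rot: [1.302, 2.859, 0.001]
force: [0.1, 0.7, 0.1]
finger_gap: 0.0854
gripper_force: 0.0
```

{"name": "apply_moves", "arguments": {
  "plan": [
    [2.6,-2.9,0,-0.12,0],
    [2.6,-2.9,0,-0.12,0],
    [2.6,-2.9,0,-0.12,0],
    [2.6,-2.9,0,-0.12,0],
    [2.6,-2.9,0,-0.12,0]
  ]
}}

```text
time_s: 2.43
ee_pos: [0.4384, 0.3362, 0.2317]
tcp_rot: [2.089, 2.347, 0.001]
force: [1.0, -0.1, 0.3]
finger_gap: 0.0851
gripper_force: 0.0
```

{"name": "apply_moves", "arguments": {
  "plan": [
    [2.4,-2.7,0,0,0],
    [2.4,-2.7,0,0,0],
    [2.4,-2.6,0,0,0],
    [0,0,-3,0,0],
    [0,0,-3,0,0]
  ]
}}

```text
time_s: 2.85
ee_pos: [0.5134, 0.2555, 0.1728]
tcp_rot: [2.087, 2.344, 0.009]
force: [0.2, 1.1, -1.0]
finger_gap: 0.0853
gripper_force: 0.0
```

Run:
```python
from h import *
o=observe();print(o["ee_pos"],o["tcp_rot"],o["time_s"])
for c in("top","side"):
    im=snapshot(c)
    X=[.511,.256,.036]; u,v=px(c,X).astype(int)
    cr=im[v-50:v+50,u-60:u+60];cv2.imwrite(f"pics/{c}2.png",cv2.resize(cr,None,fx=4,fy=4,interpolation=cv2.INTER_CUBIC))
a=cv2.imread("pics/top2.png");b=cv2.imread("pics/side2.png");cv2.imwrite("pics/c2.png",cv2.resize(np.hstack([a,b]),(800,333)))
```

```text
[0.51344453 0.25547667 0.17284244] [2.08655138 2.34410346 0.00851176] 2.85
```

View pics/c2.png

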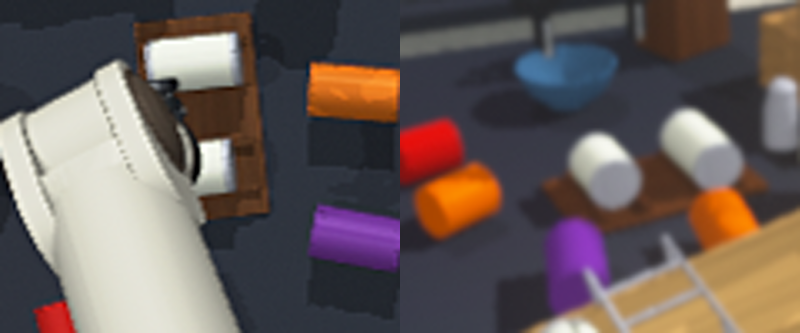

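The top view shows the arm over the white short tin, with the white long tin next to it. The side view shows both tins lying in the tray with nothing in the way of the fingers. Descending now.

{"name": "apply_moves", "arguments": {
  "plan": [
    [-0.2,0,-3.5,0,0],
    [0,0,-3.5,0,0],
    [0,0,-3.5,0,0],
    [0,0,-2.5,0,0],
    [0,0,-1.2,0,0]
  ]
}}

```text
time_s: 3.37
ee_pos: [0.5056, 0.2578, 0.0273]
tcp_rot: [-2.079, -2.353, 0.005]
force: [-0.8, -0.0, 0.1]
finger_gap: 0.085
gripper_force: 0.0
```

Run:
```python
from h import *
o=observe();print(o["ee_pos"],o["force"])
c="side";im=snapshot(c);u,v=px(c,[.511,.256,.06]).astype(int)
cv2.imwrite("pics/s3.png",cv2.resize(im[v-50:v+50,u-60:u+60],None,fx=5,fy=5,interpolation=cv2.INTER_CUBIC))
```

```text
[0.50556262 0.25779912 0.02729079] [-0.80202853 -0.00583756  0.09626469]
```

View pics/s3.png

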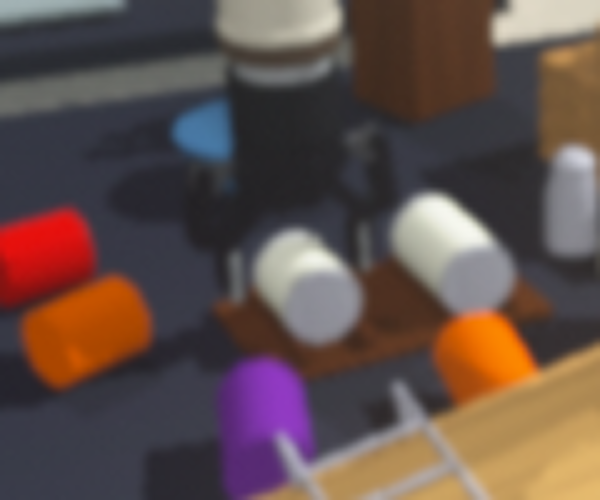

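The fingers straddle the short tin, with tips at (237,280) and (363,245) in the crop, slightly low in x. I'll correct this and close.

{"name": "apply_moves", "arguments": {
  "plan": [
    [0.5,-0.2,-0.4,0,0],
    [0,0,0,0,1],
    [0,0,0,0,1],
    [0,0,0,0,1],
    [0,0,0,0,1]
  ],
  "grip_force": 40
}}

```text
time_s: 3.83
ee_pos: [0.5124, 0.2561, 0.0274]
tcp_rot: [-2.082, -2.353, -0.001]
force: [-3.6, -0.6, 6.5]
finger_gap: 0.0547
gripper_force: 41.2
```

{"name": "apply_moves", "arguments": {
  "plan": [
    [0,0,0,0,1],
    [0,0,0,0,1],
    [0,0,0,0,1],
    [0,0,0,0,1]
  ]
}}

```text
time_s: 4.17
ee_pos: [0.5124, 0.2561, 0.0274]
tcp_rot: [-2.082, -2.353, -0.001]
force: [-3.2, -1.4, 5.8]
finger_gap: 0.0546
gripper_force: 41.2
```

The gap is under 56 mm and there's an upward force, so the pads are gripping too high. I'll open, go lower and regrip.

{"name": "apply_moves", "arguments": {
  "plan": [
    [0,0,0,0,0],
    [0,0,0,0,0],
    [0,0,0,0,0],
    [0,0,-0.8,0,0],
    [0,0,-0.7,0,0]
  ]
}}

```text
time_s: 4.58
ee_pos: [0.5129, 0.256, 0.0102]
tcp_rot: [2.082, 2.352, 0.002]
force: [-0.5, 0.1, -0.2]
finger_gap: 0.0857
gripper_force: 0.0
```

{"name": "apply_moves", "arguments": {
  "plan": [
    [0,0,0,0,0],
    [0,0,0,0,1],
    [0,0,0,0,1],
    [0,0,0,0,1],
    [0,0,0,0,1]
  ]
}}

```text
time_s: 5.0
ee_pos: [0.5123, 0.2556, 0.0104]
tcp_rot: [-2.082, -2.353, 0.0]
force: [0.0, 0.5, -0.2]
finger_gap: 0.055
gripper_force: 42.4
```

{"name": "apply_moves", "arguments": {
  "plan": [
    [0,0,0,0,1],
    [0,0,0,0,1]
  ]
}}

```text
time_s: 5.17
ee_pos: [0.5122, 0.2557, 0.0104]
tcp_rot: [-2.082, -2.353, 0.0]
force: [-0.6, -0.5, -0.6]
finger_gap: 0.0553
gripper_force: 42.4
```

{"name": "apply_moves", "arguments": {
  "plan": [
    [0,0,0,0,0],
    [0,0,0,0,0],
    [0,0,0,0,0],
    [0,0,0.5,0,0],
    [0,0,0,0,1]
  ]
}}

```text
time_s: 5.58
ee_pos: [0.5129, 0.256, 0.0161]
tcp_rot: [2.082, 2.352, 0.002]
force: [-0.2, 0.5, 0.2]
finger_gap: 0.0752
gripper_force: 0.0
```

{"name": "apply_moves", "arguments": {
  "plan": [
    [0,0,0,0,1],
    [0,0,0,0,1],
    [0,0,0,0,1],
    [0,0,0,0,1],
    [0,0,0,0,1]
  ]
}}

```text
time_s: 6.0
ee_pos: [0.5125, 0.2558, 0.0159]
tcp_rot: [2.082, 2.353, 0.001]
force: [-0.5, -0.8, 5.4]
finger_gap: 0.055
gripper_force: 41.4
```

{"name": "apply_moves", "arguments": {
  "plan": [
    [0,0,2,0,1],
    [0,0,4,0,1],
    [0,0,4,0,1],
    [0,0,4,0,1],
    [0,0,4,0,1]
  ]
}}

```text
time_s: 6.42
ee_pos: [0.5115, 0.2551, 0.1965]
tcp_rot: [-2.081, -2.352, 0.002]
force: [1.6, 1.1, -3.3]
finger_gap: 0.0553
gripper_force: 43.7
```

Run:
```python
from h import *
o=observe();print(o["ee_pos"],o["force"],o["finger_gap"])
c="side";im=snapshot(c);u,v=px(c,[.512,.256,.2]).astype(int)
cv2.imwrite("pics/s4.png",cv2.resize(im[v-40:v+80,u-60:u+80],None,fx=5,fy=5,interpolation=cv2.INTER_CUBIC))
```

```text
[0.51145343 0.25514446 0.19647591] [ 1.58403145  1.1006651  -3.28352091] 0.05525699448434947
```

View pics/s4.png

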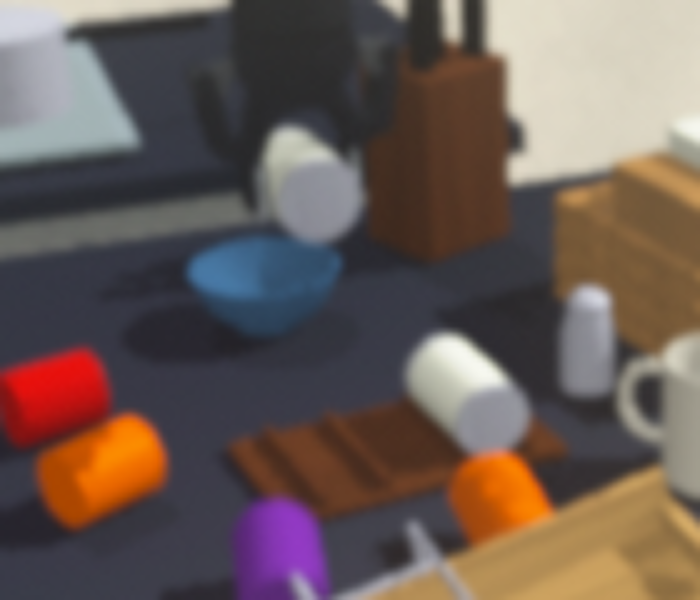

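The short tin is held level in the gripper (310,185) and its cradle is empty. Moving to the rack.

{"name": "apply_moves", "arguments": {
  "plan": [
    [0.5,-3.9,0.5,-0.01,1],
    [0.5,-3.9,0,-0.01,1],
    [0.5,-3.9,0,-0.01,1],
    [0.5,-3.9,0,-0.01,1],
    [0.6,-3.9,0,-0.013,1]
  ]
}}

```text
time_s: 6.88
ee_pos: [0.5375, 0.0589, 0.1998]
tcp_rot: [-2.143, -2.296, 0.001]
force: [0.7, 0.3, -2.6]
finger_gap: 0.0552
gripper_force: 43.8
```

{"name": "apply_moves", "arguments": {
  "plan": [
    [0.5,-3.9,0,0,1],
    [0.5,-3.9,0,0,1],
    [0.5,-3.9,0,0,1],
    [0.5,-3.9,0,0,1],
    [0.6,-3.9,0,0,1]
  ]
}}

```text
time_s: 7.3
ee_pos: [0.5635, -0.1361, 0.1996]
tcp_rot: [-2.143, -2.296, 0.001]
force: [0.7, 0.1, -3.1]
finger_gap: 0.0549
gripper_force: 43.8
```

{"name": "apply_moves", "arguments": {
  "plan": [
    [0.5,-3.5,0,0,1],
    [0.7,-3.6,0,0,1],
    [0,0,0,0,1],
    [0,0,0,0,1]
  ]
}}

```text
time_s: 7.63
ee_pos: [0.5751, -0.2091, 0.1993]
tcp_rot: [-2.15, -2.29, 0.003]
force: [-0.3, 1.4, -2.7]
finger_gap: 0.055
gripper_force: 43.8
```

Run:
```python
from h import *
for c in("side","top"):
    snapshot(c)
    for n in("front_long","new_short","front_short"): print(c,n,[(round(d["score"],2),w(c,d["xyz"]).round(3).tolist()) for d in find_in(c,n)[:5]])
o=observe();print(o["ee_pos"],o["tcp_rot"],o["force"],o["finger_gap"])
c="side";im=snapshot(c);u,v=px(c,[.55,-.2,.13]).astype(int)
cv2.imwrite("pics/s5.png",cv2.resize(im[v-85:v+75,u-110:u+90],None,fx=3.5,fy=3.5,interpolation=cv2.INTER_CUBIC))
```

```text
side front_long [(0.89, [0.404, -0.236, 0.084])]
side new_short [(0.8, [0.566, -0.242, 0.226]), (0.72, [0.359, 0.245, 0.038]), (0.7, [0.335, 0.365, 0.034])]
side front_short [(0.62, [0.393, -0.126, 0.082])]
top front_long [(0.89, [0.408, -0.196, 0.085]), (0.67, [0.617, 0.269, 0.062])]
top new_short [(0.62, [0.344, 0.384, 0.05]), (0.56, [0.363, 0.267, 0.052]), (0.46, [0.571, -0.174, 0.239]), (0.43, [0.533, 0.532, 0.02])]
top front_short [(0.61, [0.521, -0.125, 0.069]), (0.52, [0.398, -0.094, 0.09])]
[ 0.57650478 -0.20407095  0.20037951] [-2.14117523e+00 -2.29870646e+00 -4.67094109e-04] [ 0.48026807 -0.20534617 -2.29340438] 0.054836688412953714
```

View pics/s5.png

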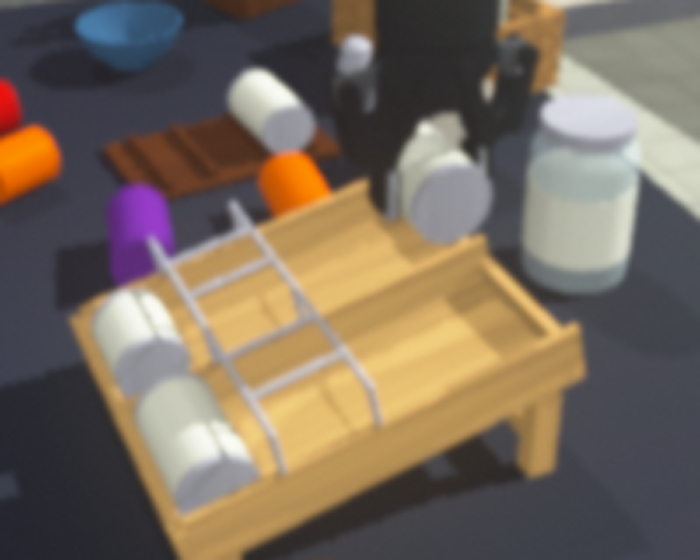

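The short tin hangs at (445,190) in the crop, above the loading end. Both front tins are unmoved. I'll check the rack pose against this view.

Run:
```python
from h import *
q=[.5082,-.1509,.0621]
u0,v0=px("side",[.55,-.2,.13]).astype(int)
def W(x,y,z,q): c,s=np.cos(q[2]),np.sin(q[2]); return [q[0]+c*x-s*y,q[1]+s*x+c*y,z]
pts=dict(lh=(.1425,.1225,.125),dh=(.1425,0,.125),rh=(.1425,-.1225,.125),ll=(-.1425,.1225,.0645),rl=(-.1425,-.1225,.0645),tinF=(-.118,-.0595-.046,.063),guardup=(-.018,-.11,.128),guardlow=(-.09,-.11,.112))
for n,p in pts.items():
    print(n,((px("side",W(*p,q))-[u0-110,v0-85])*3.5).round())
```

```text
lh [403. 159.]
dh [480. 233.]
rh [575. 325.]
ll [ 68. 305.]
rl [169. 524.]
tinF [198. 495.]
guardup [346. 375.]
guardlow [239. 427.]
```

{"name": "apply_moves", "arguments": {
  "plan": [
    [0,-0.2,-3,0,1],
    [0,0,-3,0,1],
    [0,0,-3,0,1],
    [0,0,-1.8,0,1],
    [0,0,0,0,1]
  ]
}}

```text
time_s: 8.5
ee_pos: [0.5729, -0.2056, 0.0878]
tcp_rot: [-2.137, -2.292, 0.006]
force: [-1.2, -0.0, -2.9]
finger_gap: 0.0552
gripper_force: 43.7
```

{"name": "apply_moves", "arguments": {
  "plan": [
    [0,0,-0.4,0,1],
    [0,0,0,0,1]
  ]
}}

```text
time_s: 8.67
ee_pos: [0.5772, -0.2074, 0.0891]
tcp_rot: [2.142, 2.296, 0.001]
force: [-0.6, 0.4, -1.3]
finger_gap: 0.0549
gripper_force: 43.7
```

{"name": "apply_moves", "arguments": {
  "plan": [
    [0,0,-0.2,0,1],
    [0,0,0,0,1]
  ]
}}

```text
time_s: 8.83
ee_pos: [0.5775, -0.2077, 0.0877]
tcp_rot: [2.142, 2.295, 0.002]
force: [-0.3, 0.2, -2.7]
finger_gap: 0.0547
gripper_force: 43.7
```

{"name": "apply_moves", "arguments": {
  "plan": [
    [0,0,-0.2,0,1],
    [0,0,0,0,1]
  ]
}}

```text
time_s: 9.0
ee_pos: [0.5767, -0.2074, 0.0849]
tcp_rot: [2.143, 2.296, 0.001]
force: [-1.2, -0.3, -2.2]
finger_gap: 0.0551
gripper_force: 43.7
```

{"name": "apply_moves", "arguments": {
  "plan": [
    [0,0,-0.2,0,1],
    [0,0,0,0,1]
  ]
}}

```text
time_s: 9.17
ee_pos: [0.5763, -0.2073, 0.0823]
tcp_rot: [-2.143, -2.297, -0.0]
force: [-0.1, -0.2, -1.6]
finger_gap: 0.0548
gripper_force: 43.7
```

{"name": "apply_moves", "arguments": {
  "plan": [
    [0,0,-0.1,0,1],
    [0,0,0,0,1]
  ]
}}

```text
time_s: 9.33
ee_pos: [0.5762, -0.2073, 0.0811]
tcp_rot: [-2.143, -2.297, 0.0]
force: [0.7, -0.8, -1.8]
finger_gap: 0.0549
gripper_force: 43.7
```

{"name": "apply_moves", "arguments": {
  "plan": [
    [0,0,-0.1,0,1],
    [0,0,0,0,1]
  ]
}}

```text
time_s: 9.5
ee_pos: [0.5762, -0.2073, 0.0801]
tcp_rot: [-2.143, -2.297, 0.0]
force: [0.1, -0.2, -1.1]
finger_gap: 0.0549
gripper_force: 43.7
```

{"name": "apply_moves", "arguments": {
  "plan": [
    [0,0,-0.1,0,1],
    [0,0,0,0,1]
  ]
}}

```text
time_s: 9.67
ee_pos: [0.5764, -0.2074, 0.0794]
tcp_rot: [2.143, 2.297, 0.0]
force: [-0.1, -0.4, -2.1]
finger_gap: 0.0548
gripper_force: 44.0
```

{"name": "apply_moves", "arguments": {
  "plan": [
    [0,0,-0.1,0,1],
    [0,0,0,0,1]
  ]
}}

```text
time_s: 9.83
ee_pos: [0.5765, -0.2074, 0.0793]
tcp_rot: [2.143, 2.297, 0.0]
force: [-2.0, 0.9, 5.1]
finger_gap: 0.0552
gripper_force: 44.6
```

{"name": "apply_moves", "arguments": {
  "plan": [
    [0,0,-0.1,0,1],
    [0,0,0,0,1]
  ]
}}

```text
time_s: 10.0
ee_pos: [0.5765, -0.2074, 0.0792]
tcp_rot: [2.143, 2.297, 0.001]
force: [-4.6, 2.0, 12.1]
finger_gap: 0.055
gripper_force: 45.3
```

Contact. Opening.

{"name": "apply_moves", "arguments": {
  "plan": [
    [0,0,0.1,0,0.2],
    [0,0,0,0,0.1],
    [0,0,0,0,0],
    [0,0,0,0,0],
    [0,0,0,0,0]
  ]
}}

```text
time_s: 10.42
ee_pos: [0.5762, -0.2074, 0.0781]
tcp_rot: [-2.143, -2.297, 0.0]
force: [0.5, -0.4, -0.3]
finger_gap: 0.0856
gripper_force: 0.2
```

{"name": "apply_moves", "arguments": {
  "plan": [
    [0,0,1,0,0],
    [0,0,1.5,0,0],
    [0,0,2.5,0,0],
    [0,0,4,0,0],
    [0,0,4,0,0]
  ]
}}

```text
time_s: 10.83
ee_pos: [0.5754, -0.207, 0.2092]
tcp_rot: [-2.142, -2.295, 0.002]
force: [1.5, -1.2, -0.6]
finger_gap: 0.0853
gripper_force: 0.0
```

Run:
```python
from h import *
o=observe();print(o["ee_pos"],o["force"],o["finger_gap"],o["time_s"])
c="side";im=snapshot(c);u,v=px(c,[.55,-.2,.13]).astype(int)
for n in("front_long","front_short","new_short"): print(c,n,[(round(d["score"],2),w(c,d["xyz"]).round(3).tolist()) for d in find_in(c,n)[:5]])
cv2.imwrite("pics/s6.png",cv2.resize(im[v-85:v+75,u-110:u+90],None,fx=3.5,fy=3.5,interpolation=cv2.INTER_CUBIC))
```

```text
[ 0.57540051 -0.20699709  0.20923303] [ 1.49537097 -1.2488296  -0.64369712] 0.08533395233749269 10.8333
side front_long [(0.69, [0.399, -0.234, 0.083]), (0.61, [0.545, -0.178, 0.073])]
side front_short [(0.91, [0.393, -0.124, 0.083])]
side new_short [(0.84, [0.359, 0.244, 0.04]), (0.79, [0.473, -0.242, 0.092]), (0.51, [0.334, 0.367, 0.038])]
```

View pics/s6.png

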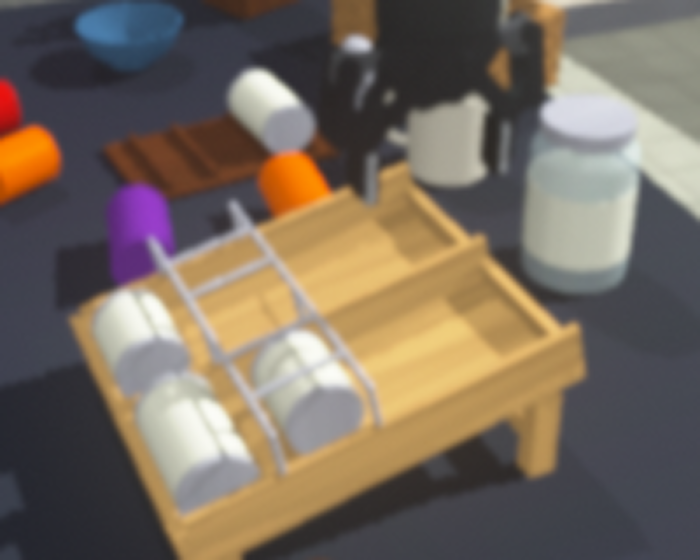

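The short tin has rolled under the guard (310,390), behind the front long tin. Both front tins are in place. Going for the long tin.

{"name": "apply_moves", "arguments": {
  "plan": [
    [0.3,3.9,0,0.01,0],
    [0.4,3.9,0,0.01,0],
    [0.4,3.9,0,0.01,0],
    [0.4,3.9,0,0.01,0],
    [0.4,4,0,0.005,0]
  ]
}}

```text
time_s: 11.45
ee_pos: [0.594, -0.0098, 0.2067]
tcp_rot: [-2.09, -2.343, 0.003]
force: [-0.0, -0.2, 0.8]
finger_gap: 0.0855
gripper_force: 0.0
```

{"name": "apply_moves", "arguments": {
  "plan": [
    [0.3,3.9,0,0,0],
    [0.4,3.9,0,0,0],
    [0.4,3.9,0,0,0],
    [0.4,3.9,0,0,0],
    [0.4,4,0,0,0]
  ]
}}

```text
time_s: 11.87
ee_pos: [0.6131, 0.186, 0.2065]
tcp_rot: [-2.091, -2.343, 0.004]
force: [0.9, -0.4, 0.0]
finger_gap: 0.0853
gripper_force: 0.0
```

{"name": "apply_moves", "arguments": {
  "plan": [
    [0.3,4,0,0,0],
    [0.3,4,0,0,0],
    [0,0.2,-4,0,0],
    [0,0,-4,0,0],
    [0,0,0,0,0]
  ]
}}

```text
time_s: 12.28
ee_pos: [0.6128, 0.2652, 0.1177]
tcp_rot: [-2.083, -2.342, 0.025]
force: [-2.2, -0.9, -2.0]
finger_gap: 0.0854
gripper_force: 0.0
```

Run:
```python
from h import *
c="side"; snapshot(c)
for n in("front_long","front_short","new_short","new_long"): print(c,n,[(round(d["score"],2),w(c,d["xyz"]).round(3).tolist()) for d in find_in(c,n)[:5]])
o=observe();print(o["ee_pos"],o["tcp_rot"],o["time_s"])
```

```text
side front_long [(0.67, [0.401, -0.236, 0.084])]
side front_short [(0.73, [0.393, -0.125, 0.081])]
side new_short [(0.84, [0.358, 0.245, 0.038]), (0.81, [0.451, -0.241, 0.088]), (0.65, [0.337, 0.368, 0.035])]
side new_long [(0.87, [0.439, 0.068, 0.049]), (0.72, [0.581, 0.099, 0.054]), (0.63, [0.617, 0.228, 0.05])]
[0.62226478 0.26634948 0.13095207] [2.09185753 2.34149622 0.00528518] 12.5333
```

{"name": "apply_moves", "arguments": {
  "plan": [
    [-0.2,0.1,-4,0,0],
    [0,0,-3.5,0,0],
    [0,0,-2.5,0,0],
    [0,0,-1.4,0,0],
    [0,0,0,0,0]
  ]
}}

```text
time_s: 12.95
ee_pos: [0.6174, 0.2666, 0.0128]
tcp_rot: [-2.091, -2.343, 0.004]
force: [-0.7, 0.2, -0.5]
finger_gap: 0.0857
gripper_force: 0.0
```

{"name": "apply_moves", "arguments": {
  "plan": [
    [0,0,0,0,0],
    [0,0,0,0,0]
  ]
}}

```text
time_s: 13.12
ee_pos: [0.6206, 0.2684, 0.0172]
tcp_rot: [2.091, 2.343, 0.007]
force: [0.0, -0.3, -0.3]
finger_gap: 0.0854
gripper_force: 0.0
```

{"name": "apply_moves", "arguments": {
  "plan": [
    [0,0,-0.1,0,1],
    [0,0,0,0,1],
    [0,0,0,0,1],
    [0,0,0,0,1],
    [0,0,0,0,1]
  ],
  "grip_force": 50
}}

```text
time_s: 13.53
ee_pos: [0.6214, 0.2685, 0.0159]
tcp_rot: [2.09, 2.342, 0.009]
force: [2.2, 0.2, 6.1]
finger_gap: 0.0548
gripper_force: 53.6
```

{"name": "apply_moves", "arguments": {
  "plan": [
    [0,0,0,0,1],
    [0,0,0,0,1]
  ]
}}

```text
time_s: 13.7
ee_pos: [0.6215, 0.2685, 0.0159]
tcp_rot: [2.09, 2.342, 0.009]
force: [2.8, -0.3, 6.9]
finger_gap: 0.0551
gripper_force: 53.6
```

{"name": "apply_moves", "arguments": {
  "plan": [
    [0,0,2,0,1],
    [0,0,4,0,1],
    [0,0,4,0,1],
    [0,0,4,0,1],
    [0,0,4,0,1]
  ]
}}

```text
time_s: 14.12
ee_pos: [0.617, 0.2673, 0.1944]
tcp_rot: [-2.09, -2.344, 0.003]
force: [0.6, 0.4, -3.3]
finger_gap: 0.0546
gripper_force: 53.8
```

Run:
```python
from h import *
o=observe();print(o["ee_pos"],o["force"],o["finger_gap"])
c="side";im=snapshot(c);u,v=px(c,o["ee_pos"]).astype(int)
cv2.imwrite("pics/s7.png",cv2.resize(im[max(v-50,0):v+80,u-70:u+70],None,fx=4,fy=4,interpolation=cv2.INTER_CUBIC))
```

```text
[0.6170035  0.26727619 0.1943918 ] [ 0.56062253  0.36487864 -3.33434371] 0.054643758422646994
```

View pics/s7.png

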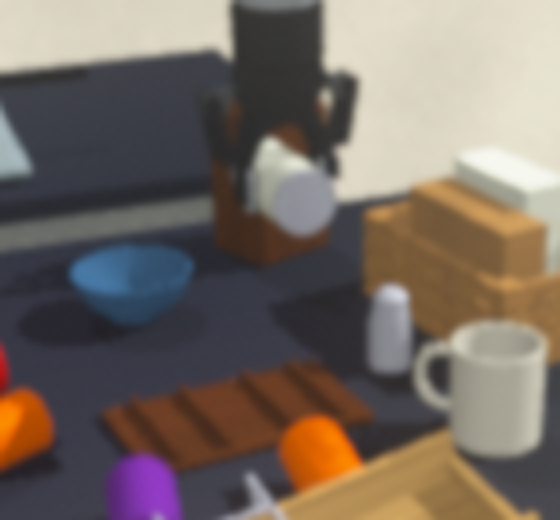

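The long tin is held level (295,185) and the tray is empty. Moving to the rack, and checking where the tin sits in the grip.

{"name": "apply_moves", "arguments": {
  "plan": [
    [-0.3,-3.9,0.6,-0.01,1],
    [-0.3,-3.9,0,-0.01,1],
    [-0.4,-3.9,0,-0.01,1],
    [-0.3,-3.9,0,-0.01,1],
    [-0.4,-4,0,-0.01,1]
  ]
}}

```text
time_s: 14.58
ee_pos: [0.6, 0.0703, 0.1988]
tcp_rot: [-2.148, -2.291, 0.001]
force: [0.6, -0.4, -2.4]
finger_gap: 0.0546
gripper_force: 54.0
```

{"name": "apply_moves", "arguments": {
  "plan": [
    [-0.3,-4,0,0,1],
    [-0.3,-4,0,0,1],
    [-0.4,-4,0,0,1],
    [-0.3,-4,0,0,1],
    [-0.4,-4,0,0,1]
  ]
}}

```text
time_s: 15.0
ee_pos: [0.5831, -0.1298, 0.1988]
tcp_rot: [-2.148, -2.291, 0.001]
force: [0.8, -0.8, -2.6]
finger_gap: 0.0551
gripper_force: 54.0
```

{"name": "apply_moves", "arguments": {
  "plan": [
    [-0.3,-4,0,0,1],
    [-0.4,-3.8,0,0,1],
    [0,0,0,0,1],
    [0,0,0,0,1]
  ]
}}

```text
time_s: 15.33
ee_pos: [0.5752, -0.2104, 0.1986]
tcp_rot: [-2.157, -2.283, 0.003]
force: [1.3, 1.8, -3.4]
finger_gap: 0.0549
gripper_force: 54.0
```

Run:
```python
from h import *
u,v=px("side",[.6170035,.26727619,.1943918]).astype(int)
print("face",ray("side",u-70+305/4,max(v-50,0)+197/4,.2144))
c="side";im=snapshot(c)
o=observe();print(o["ee_pos"],o["tcp_rot"],o["force"],o["finger_gap"])
for n in("new_long","new_short","front_long","front_short"):
  print(n,[(round(d["score"],2),w(c,d["xyz"]).round(3).tolist()) for d in find_in(c,n)[:4]])
for d in trace(c,"new_long")[:4]:
  ys,xs=np.nonzero(d["mask"]);print(xs.min(),xs.max(),ys.min(),ys.max())
u,v=px(c,[.55,-.2,.13]).astype(int)
cv2.imwrite("pics/s8.png",cv2.resize(im[v-85:v+75,u-110:u+90],None,fx=3.5,fy=3.5,interpolation=cv2.INTER_CUBIC))
```

```text
face [0.62426946 0.22464886 0.2144    ]
[ 0.57614551 -0.20722715  0.19855615] [-2.15134508e+00 -2.28697446e+00  9.52354192e-04] [ 0.34251676 -0.20886064 -2.04629473] 0.05451858852975097
new_long [(0.88, [0.437, 0.069, 0.045]), (0.67, [0.573, -0.259, 0.232]), (0.48, [0.587, 0.099, 0.054])]
new_short [(0.86, [0.336, 0.366, 0.035]), (0.73, [0.455, -0.24, 0.088])]
front_long [(0.58, [0.401, -0.232, 0.086])]
front_short [(0.79, [0.395, -0.127, 0.082])]
245 263 190 208
286 316 184 222
201 220 200 228
```

View pics/s8.png

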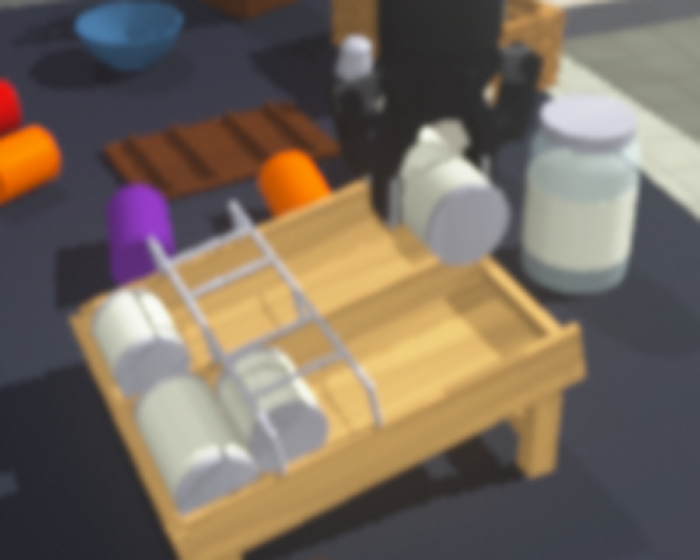

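The queue is long then short at the front of the right lane, touching. The long tin (455,205) hangs above its mouth and is centred to within about 3 mm. Lowering.

{"name": "apply_moves", "arguments": {
  "plan": [
    [0,0,-3,0,1],
    [0,0,-3,0,1],
    [0,0,-3,0,1],
    [0,0,-1.6,0,1],
    [0,0,0,0,1]
  ]
}}

```text
time_s: 16.05
ee_pos: [0.5743, -0.2037, 0.0889]
tcp_rot: [-2.142, -2.288, 0.005]
force: [-0.6, 0.0, -2.8]
finger_gap: 0.0545
gripper_force: 54.0
```

{"name": "apply_moves", "arguments": {
  "plan": [
    [0,0,0,0,1],
    [0,0,-0.5,0,1],
    [0,0,-0.2,0,1],
    [0,0,-0.1,0,1],
    [0,0,0,0,1]
  ]
}}

```text
time_s: 16.47
ee_pos: [0.5779, -0.2064, 0.0861]
tcp_rot: [2.148, 2.291, 0.001]
force: [-0.4, -1.0, -1.5]
finger_gap: 0.0545
gripper_force: 54.0
```

{"name": "apply_moves", "arguments": {
  "plan": [
    [0,0,-0.1,0,1],
    [0,0,0,0,1],
    [0,0,0,0,1]
  ]
}}

```text
time_s: 16.72
ee_pos: [0.5775, -0.2064, 0.0846]
tcp_rot: [2.149, 2.291, 0.0]
force: [-0.3, -0.5, -2.2]
finger_gap: 0.0548
gripper_force: 54.0
```

{"name": "apply_moves", "arguments": {
  "plan": [
    [0,0,-0.2,0,1],
    [0,0,-0.1,0,1],
    [0,0,0,0,1]
  ]
}}

```text
time_s: 16.97
ee_pos: [0.5771, -0.2062, 0.0809]
tcp_rot: [-2.149, -2.291, 0.0]
force: [-0.0, 0.8, -1.2]
finger_gap: 0.0549
gripper_force: 54.0
```

{"name": "apply_moves", "arguments": {
  "plan": [
    [0,0,-0.1,0,1],
    [0,0,0,0,1]
  ]
}}

```text
time_s: 17.13
ee_pos: [0.5772, -0.2063, 0.0801]
tcp_rot: [-2.149, -2.291, 0.0]
force: [-1.0, 0.4, -2.6]
finger_gap: 0.0544
gripper_force: 54.0
```

{"name": "apply_moves", "arguments": {
  "plan": [
    [0,0,-0.1,0,1],
    [0,0,0,0,1]
  ]
}}

```text
time_s: 17.3
ee_pos: [0.5774, -0.2064, 0.0796]
tcp_rot: [2.149, 2.291, 0.0]
force: [-1.5, 0.1, 0.5]
finger_gap: 0.055
gripper_force: 54.3
```

Contact again at the same height. Releasing.

{"name": "apply_moves", "arguments": {
  "plan": [
    [0,0,0,0,0.2],
    [0,0,0,0,0.1],
    [0,0,0,0,0],
    [0,0,0,0,0],
    [0,0,0,0,0]
  ]
}}

```text
time_s: 17.72
ee_pos: [0.5774, -0.2064, 0.0794]
tcp_rot: [2.149, 2.291, 0.0]
force: [-0.2, -0.7, -0.2]
finger_gap: 0.0855
gripper_force: 0.2
```

{"name": "apply_moves", "arguments": {
  "plan": [
    [0,0,1,0,0],
    [0,0,1.5,0,0],
    [0,0,2.5,0,0],
    [0,0,4,0,0],
    [0,0,4,0,0]
  ]
}}

```text
time_s: 18.13
ee_pos: [0.5764, -0.206, 0.2104]
tcp_rot: [-2.148, -2.29, 0.002]
force: [1.6, 0.8, 0.5]
finger_gap: 0.0849
gripper_force: 0.0
```

{"name": "apply_moves", "arguments": {
  "plan": [
    [0,4,0,0,0],
    [0,4,0,0,0],
    [0,4,0,0,0],
    [0,0,0,0,0],
    [0,0,0,0,0]
  ]
}}

```text
time_s: 18.55
ee_pos: [0.5779, -0.0822, 0.2104]
tcp_rot: [-2.142, -2.298, -0.003]
force: [-0.6, -0.4, 0.9]
finger_gap: 0.0859
gripper_force: 0.0
```

{"name": "apply_moves", "arguments": {
  "plan": [
    [0,0,0,0,0],
    [0,0,0,0,0],
    [0,0,0,0,0],
    [0,0,0,0,0],
    [0,0,0,0,0]
  ]
}}

```text
time_s: 18.97
ee_pos: [0.5772, -0.0875, 0.2092]
tcp_rot: [2.151, 2.289, -0.0]
force: [0.1, 1.0, 0.1]
finger_gap: 0.0854
gripper_force: 0.0
```

Run:
```python
from h import *
o=observe();print(o["ee_pos"],o["force"],o["finger_gap"],o["time_s"])
c="side";im=snapshot(c);u,v=px(c,[.55,-.2,.13]).astype(int)
cv2.imwrite("pics/s9.png",cv2.resize(im[v-85:v+75,u-110:u+90],None,fx=3.5,fy=3.5,interpolation=cv2.INTER_CUBIC))
```

```text
[ 0.5772073  -0.08754184  0.20921788] [0.0834137  0.95677579 0.13598289] 0.08538879956586254 18.9667
```

View pics/s9.png

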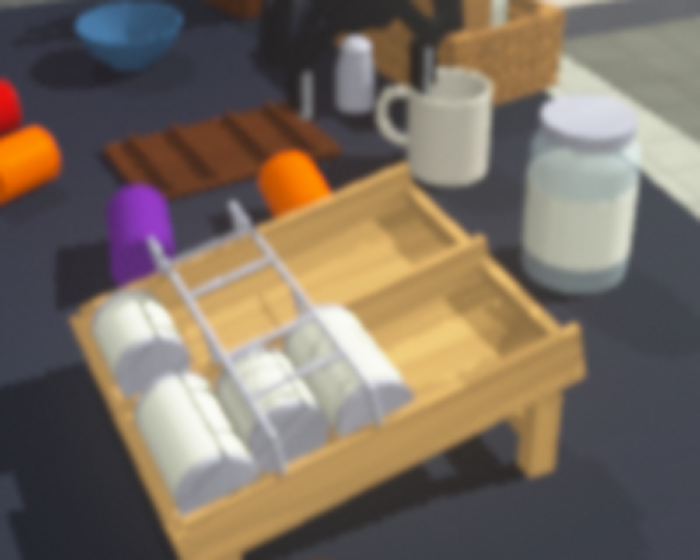

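The right lane now holds long (195,440), short (275,405), long (345,370), queued and touching. Nothing else has moved.

```bash
python3 -c "
from workcell import *
print(sign_off())"
```

```text
the job is handed in; nothing more can be done
None
```

I loaded both tins into the right lane, which now gives long, short, long; in the last picture nothing else on the counter had moved, and I handed the job in at about 19 s on the clock.

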